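Release the cheese press and slide the mould out

TASK

The pressing is over: set the reversing lever of the press's ratchet over to the loosening side, then work the ratchet handle to and fro (never the nut itself) until the pressing foot has come all the way up; stop as soon as the handle comes up solid against that end and never force it. Then slide the mould out along the tray until it is wholly clear of the foot, leaving it standing on the tray and everything around it where it was.

Things in the scene. Friction and masses are not known exactly. Their poses are not given: they have to be found in the camera images.
- press: Cheese press, fixed: steel tray, two upright tie rods, grey crossbeam (50 mm in x, 232 mm in y, top at z 122 mm). Origin on the worktop under the vertical screw axis, z up; -x is its front, the way the mould comes out. Tray floor 10 mm up, x -180 to +82 mm; side lips 120 mm apart, 18 mm high. Tie rods 16 mm thick at x 0, y +-94 mm, 162 mm high.
- ratchet_handle: Swinging handle on the beam. Origin on the screw axis at worktop height; its x axis points outwards along the handle. It swings 1.33 rad to either side of the press's front, up to the tie rods, and stays where left. Alone it takes 2 to 3 N at the grip, turning the nut 8 to 9 N; clearly more means the nut is at its end of travel or being tightened; 30 N there overloads the ratchet.
- handle_grip (a point): Middle of the handle's round rubber grip, on its centre line 150 mm from the screw axis, z 134 mm. The grip is 17 to 21 mm thick, from 114 to 210 mm out. With 16 ratchet teeth, up to 0.4 rad of each stroke is lost before the nut follows.
- ratchet_lever (a joint): Angle (rad) of the reversing lever on its pin, which is on the handle 42 mm out from the screw axis; + is anticlockwise from above. It snaps over at 0 and stays. -0.15 to -0.43: tightening (nut follows the handle clockwise only). +0.15 to +0.43: loosening (nut follows the handle anticlockwise only, the handle clicks back clockwise). So it leans the way the handle drives.
- lever_knob (a point): Top centre (z 168 mm) of the lever's upright steel knob: a post 12 mm thick with a 15 mm head, free from z 142 mm up, 38 mm outwards from the lever's pin. It moves about 31 mm across the handle between the two sides and takes 2 to 4 N. Beyond it the handle's block is 26 mm wide, top at z 140 mm.
- ratchet_nut: Hexagon nut (27 mm across flats, top at z 156 mm) with open ratchet wheel, captive on the beam, turned through the handle. Origin on the screw axis at worktop height. The spindle rises through it, 18 mm a turn.
- foot_face (a point): Centre of the underside of the round pressing foot, 74 mm wide. Down, as at the start, z is 57 mm (7 mm deep inside the mould); all the way up, at its stop, 67 mm. It rises as the nut is loosened and stays where left.
- mould: Loose steel mould 92 mm (x) by 112 mm (y), 54 mm high, about 0.5 kg, with a wooden follower 8 mm below its rim. It stands on the tray under the foot, rim at z 64 mm. Origin at the centre of its underside, z up; its grip sticks out along its -x.
- mould_grip (a point): Middle of the mould's straight wooden grip, 108 mm along -x from the mould's origin, z 50 mm: 20 mm wide, 14 mm thick, 70 mm long. To take it from above, the ratchet handle must be swung well to one side.
- oil_bottle: Bystander: tall glass oil bottle, 62 mm wide, 264 mm high; origin under its centre.
- glass: Bystander: drinking glass, 84 mm wide, 93 mm high; origin under its centre.
- timer: Bystander: round white kitchen timer, 65 mm wide, 46 mm high; origin under its centre.
- lemon: Bystander: lemon, 83 mm long.
- peeler: Bystander: peeler with a yellow handle, 170 mm long, lying flat.
- mug: Bystander: dark mug, 88 mm wide, 106 mm high; origin under its centre.
- spoon: Bystander: wooden spoon, 316 mm long, lying flat.
- press_foot: The pressing foot with its threaded spindle, the part that point foot_face belongs to. Origin on the screw axis, at worktop height when down; z up.
Mind the look-alikes: they are no part of the job. Leave any purple look-alike of the mould alone.

How it is judged:
On the way, in this order (a step that is already met when the one before it is completed fails the run):
1. the reversing lever is over on the loosening side (value of joint ratchet_lever above 0.1 rad), for 0.2 s.
2. the foot has been wound all the way up (z of foot_face in the frame of press above 0.0662 m), for 0.2 s.
At the end, for the whole second after the job is handed in: The lever is on the loosening side, the foot is all the way up (within 0.8 mm of its stop), and the mould stands level and still on the tray, pulled out 85 to 160 mm from under the foot; the handle is at rest (value of joint ratchet_lever above 0.1 rad and z of foot_face in the frame of press above 0.0662 m and x of mould in the frame of press between -0.16 and -0.085 m and z of mould in the frame of press below 0.014 m and angle between mould's own z axis and vertical below 0.08 rad and linear speed of mould below 0.01 m/s and angular speed of ratchet_handle below 0.05 rad/s); the robot touches nothing.
It fails at once if the ratchet is forced (about 30 N or more at the grip of a blocked handle) (contact force between ratchet_handle and ratchet_nut above 200 N).
It fails at once if the nut is turned directly, not by the handle (contact force between the fingers and ratchet_nut above 5 N).
It fails at once if the mould is dragged against the foot (more than 10 N) (contact force between mould and press_foot above 10 N).
It fails at once if the mould is lifted off the tray (z of mould in the frame of press above 0.022 m).
It fails at once if something standing around is moved more than 20 mm (distance of any of oil_bottle, glass, timer, lemon, peeler, mug, spoon from where it was at the start of the episode above 0.02 m).
It also fails if it takes over 72 s, if anything falls off the work surface, if the arm or the gripper's body presses on something with over 40 N, if the wrist force passes 120 N, or if a joint passes its speed limit or range.

ROBOT

A 6-joint arm with a two-finger parallel gripper is mounted at the origin on a cart in front of the work surface, level with it; the furniture and walls round the work are solid. World frame = base frame: x ahead of the robot, y to its left, z up, the work surface at z = 0. Lengths are in m, angles in rad, forces in N, time in s.
With the tool pointing down it reaches from about 0.25 to 0.725 m from the base axis. Payload 4 kg.
Tool frame: the origin (TCP) lies on the centre line of the jaws, within the pads' length; the fingertips stand tip_reach ahead of it and the grasp point (between the pads) lies 5 mm behind it (tip_reach is the distance from the TCP to the fingertips, in m); z points along the fingers, y is the direction in which the jaws open and shut (so a half turn about z gives the same grasp; the last joint's range is limited). The gripper opens to 85 mm and grips with 20 to 120 N. Pads are 22 mm wide; open, the fingers measure 114 mm over their backs; the gripper's body (76 mm by 85 mm) begins 54 mm behind the grasp point. The pads swing forward as they close: fully open they stand 13 mm farther back than shut.
Start: joints at [1.246, 0.241, 0.005, 1.335, 0, 1.571], TCP at [0.16, 0.474, 0.245] pointing down, gripper open.
Joint ranges: [-2.72, 2.72], [-1.05, 1.87], [-1.09, 1.28], [-1.99, 2.15], [-1.42, 1.44], [-3.14, 3.14]. Speed limits (rad/s): [2.79, 2.79, 3.14, 3.14, 3.14, 3.14].

INTERFACE

Orientations are given as a unit quaternion [x, y, z, w].
In Python, from workcell import * gives the robot as it stands.
- The arm moves only by the tool arm_command, never from a script. Its arguments are lists of equal length, an entry for each row: "translation": the shift along the tool's x, y, z in cm, a list of three; "turn": the turn about the tool's z in rad; "hand": the closure, from 0 (fully open) to 1 (shut). In form: {"translation": [[x, y, z], ...], "turn": [turn, ...], "hand": [hand, ...]}. A call has 1 to 5 rows; each row is the pose to reach, as a shift and turn from the pose commanded when the call began, along the tool's axes at that moment; what a row does not reach only later rows make up. A row lasts 1/12 s, in which the tool goes at most 41.7 mm and 7.16 degrees, less where a joint would pass 70% of its speed; a pose out of reach is approached as far as the arm can. A call with a gripper value outside its range is refused whole. The fingers move at their own pace and stop on an object; the grip force is fixed at half the most. Time passes only in rows, so rows that repeat a pose let the fingers close. It gives the time, the measured TCP pose, the force and the opening at its end, in the units of the state.
- get_obs(): the state, without advancing time (a new reading comes with each control period).
- camera(name): name is "scene" or "side" or "wrist"; returns (picture, depth): 480x640x3 uint8, red, green, blue; 480x640 float32, m along the optical axis (not along the pixel's ray), 0 where there is no reading.
- camera_info(name): a dict with "mtx" (3x3 intrinsics, pixels), "world_to_cam" (4x4, takes a point from world to camera coordinates). Camera axes: x right, y down, z forward; pixel columns grow to the right and rows downward; lengths in m; the calibration is good to about 2 mm. A picture is of the moment at which its call begins: read the wrist's pose just before it. camera_info takes no time and is no camera call; for the wrist camera it gives the pose at the moment of the call.
- job_done(): hands the job in, once; it reports no verdict.
Trained networks look in the newest picture that a camera, given by its name, has taken for a name from the list of things; names that differ only in an ending like _2 or _b are one class to them, and where a whole thing is asked for, a point or a joint stands for the part that bears it (a point fixed in the world has none). Each returns a list of dicts, best first, with "conf" (0 to 1); they miss things now and then, are a little off and sometimes report something else, mostly with a low value. They report only what shows in the picture. A call takes as long as a camera call. They do not tell look-alikes from the thing itself.
- search_frame(camera, name): "location" ([row, column] in pixels, amid what is visible of it).
- spot_point(camera, name): "location" ([row, column] in pixels: a listed point, or the origin of a listed thing).
The state is a dict: "clock": time; "joint_pos": joint angles; "joint_vel": joint speeds; "tau": joint torques, N m; "eef_pos": TCP position; "tool_rot": TCP orientation; "ft_force": force on the tool from outside, world axes, zero at the start; "ft_torque": the same for the moment, N m; "grip_width": finger opening in m.
Only numpy, scipy, OpenCV 4.12 (cv2) and the standard library are available. Lean on these libraries where they do the work, as an engineer would, in place of code of your own. Each camera call takes 0.05 s, during which the arm holds its last target. There are 200 camera calls.

## Working session

There is one attempt and no reset: what is moved stays moved. The work goes in short steps, Python scripts to look and compute and a tool call to move; the robot and the scene stay as the last step left them, time stands still between calls to the robot, and variables do not carry over. Pictures are saved under pics/ and viewed, about 8 in all and at most 12, crops included, and the job is handed in when it is done.

Besides the shell and the picture viewer there is one more tool, called as name([rows], argument=value, ...), one row to a line, values as JSON. arm_command: Moves the arm, as the interface text tells. Its arguments: {"type":"object","properties":{"translation":{"type":"array","items":{"type":"array","items":{"type":"number"}}},"turn":{"type":"array","items":{"type":"number"}},"hand":{"type":"array","items":{"type":"number"}}},"required":["translation","turn","hand"]}

```bash
ls; mkdir -p pics
cat > h.py <<'E'
from workcell import *
import numpy as np, cv2
def uv2w(cam,uv,z=None,d=None,info=None):
    i=info or camera_info(cam); K=np.array(i["mtx"]);T=np.linalg.inv(np.array(i["world_to_cam"]))
    r=np.linalg.inv(K)@[uv[1],uv[0],1.]
    R=T[:3,:3]@r;o=T[:3,3]
    s=(z-o[2])/R[2] if z is not None else d
    return o+s*R
def w2uv(cam,p,info=None):
    i=info or camera_info(cam); c=np.array(i["world_to_cam"])@np.r_[p,1]; q=np.array(i["mtx"])@c[:3]; return q[:2]/q[2]
E
python3 - <<'E'
from h import *
o=get_obs();print({k:np.round(v,3).tolist() for k,v in o.items()})
for c in("scene","side"):
    p,d=camera(c);cv2.imwrite(f"pics/{c}0.png",p[:,:,::-1])
    T=np.linalg.inv(np.array(camera_info(c)["world_to_cam"]));print(c,T[:3,3].round(3),T[:3,2].round(3))
    for n,z in(("press",0),("handle_grip",.134),("lever_knob",.168),("ratchet_nut",0),("foot_face",.057),("mould",.01),("mould_grip",.05)):
        for r in spot_point(c,n)[:3]:
            print(c,n,round(r["conf"],2),np.round(r["location"]),uv2w(c,r["location"],z=z).round(3))
print(o.keys())
import workcell;print([x for x in dir(workcell) if x[0]!='_'])
E
```

```text
pics
{'clock': 0.0, 'joint_pos': [1.246, 0.241, 0.004, 1.335, -0.0, 1.571], 'joint_vel': [-0.0, -0.001, 0.001, -0.0, -0.001, 0.002], 'tau': [0.001, -37.231, 25.241, 0.017, 0.0, -0.0], 'eef_pos': [0.159, 0.473, 0.244], 'tool_rot': [0.162, 0.987, -0.001, -0.0], 'ft_force': [-1.047, 0.076, 0.226], 'ft_torque': [0.027, 0.034, 0.028], 'grip_width': 0.085}
scene [0.02  0.916 1.187] [ 0.356 -0.627 -0.693]
scene press 0.57 [251. 302.] [ 0.649 -0.074  0.   ]
scene handle_grip 0.89 [238. 333.] [ 0.518 -0.066  0.134]
scene handle_grip 0.33 [251. 301.] [0.583 0.038 0.134]
scene lever_knob 0.61 [228. 316.] [ 0.574 -0.048  0.168]
scene foot_face 0.47 [243. 298.] [ 0.654 -0.055  0.057]
scene mould 0.92 [313. 285.] [0.548 0.198 0.01 ]
scene mould 0.87 [252. 299.] [ 0.653 -0.06   0.01 ]
scene mould 0.33 [241. 299.] [ 0.683 -0.107  0.01 ]
scene mould_grip 0.67 [257. 320.] [ 0.554 -0.04   0.05 ]
scene mould_grip 0.57 [302. 253.] [0.643 0.233 0.05 ]
side [-0.366 -0.201  1.51 ] [ 0.541  0.064 -0.838]
side press 0.66 [226. 321.] [ 0.659 -0.06   0.   ]
side handle_grip 0.74 [241. 312.] [ 0.516 -0.054  0.134]
side lever_knob 0.6 [214. 312.] [ 0.58  -0.045  0.168]
side ratchet_nut 0.33 [226. 319.] [ 0.658 -0.053  0.   ]
side foot_face 0.65 [215. 323.] [ 0.659 -0.065  0.057]
side mould 0.78 [249. 229.] [0.541 0.197 0.01 ]
side mould 0.67 [226. 320.] [ 0.652 -0.057  0.01 ]
side mould_grip 0.8 [210. 230.] [0.653 0.21  0.05 ]
dict_keys(['clock', 'joint_pos', 'joint_vel', 'tau', 'eef_pos', 'tool_rot', 'ft_force', 'ft_torque', 'grip_width'])
['Unreachable', 'camera', 'camera_info', 'get_obs', 'job_done', 'search_frame', 'spot_point', 'tip_reach']
```

Run:
```python
from h import *
print(tip_reach)
for c,(a,b,e,f) in dict(scene=(130,390,170,470),side=(130,340,180,420)).items():
    im=cv2.imread(f"pics/{c}0.png")[a:b,e:f]; cv2.imwrite(f"pics/{c}0c.png",cv2.resize(im,None,fx=2.6,fy=2.6,interpolation=2)[:600,:800])
c="side"
for n in "oil_bottle glass timer lemon peeler mug spoon".split():
    for r in spot_point("scene",n)[:1]+spot_point(c,n)[:1]: print(n,round(r["conf"],2),np.round(r["location"]),uv2w(c,r["location"],z=0).round(3),uv2w("scene",r["location"],z=0).round(3))
```

```text
0.014
oil_bottle 0.7 [196. 330.] [ 0.773 -0.072  0.   ] [ 0.711 -0.406  0.   ]
oil_bottle 0.5 [215. 313.] [ 0.696 -0.03   0.   ] [ 0.713 -0.269  0.   ]
glass 0.82 [190. 364.] [ 0.809 -0.176  0.   ] [ 0.605 -0.513  0.   ]
glass 0.83 [260. 468.] [ 0.589 -0.496  0.   ] [ 0.108 -0.325  0.   ]
timer 0.8 [213. 359.] [ 0.721 -0.168  0.   ] [ 0.56  -0.372  0.   ]
timer 0.95 [266. 424.] [ 0.553 -0.37   0.   ] [ 0.235 -0.22   0.   ]
lemon 0.78 [355. 311.] [ 0.247 -0.082  0.   ] [0.404 0.283 0.   ]
lemon 0.42 [290. 186.] [0.401 0.292 0.   ] [0.897 0.272 0.   ]
peeler 0.63 [225. 388.] [ 0.684 -0.259  0.   ] [ 0.429 -0.358  0.   ]
peeler 0.74 [310. 412.] [ 0.408 -0.34   0.   ] [ 0.204 -0.016  0.   ]
mug 0.65 [369. 244.] [0.189 0.087 0.   ] [0.552 0.419 0.   ]
mug 0.66 [309. 502.] [ 0.441 -0.586  0.   ] [-0.048 -0.164  0.   ]
spoon 0.75 [193. 408.] [ 0.814 -0.313  0.   ] [ 0.436 -0.586  0.   ]
spoon 0.73 [310. 498.] [ 0.437 -0.575  0.   ] [-0.037 -0.153  0.   ]
```

View pics/scene0c.png

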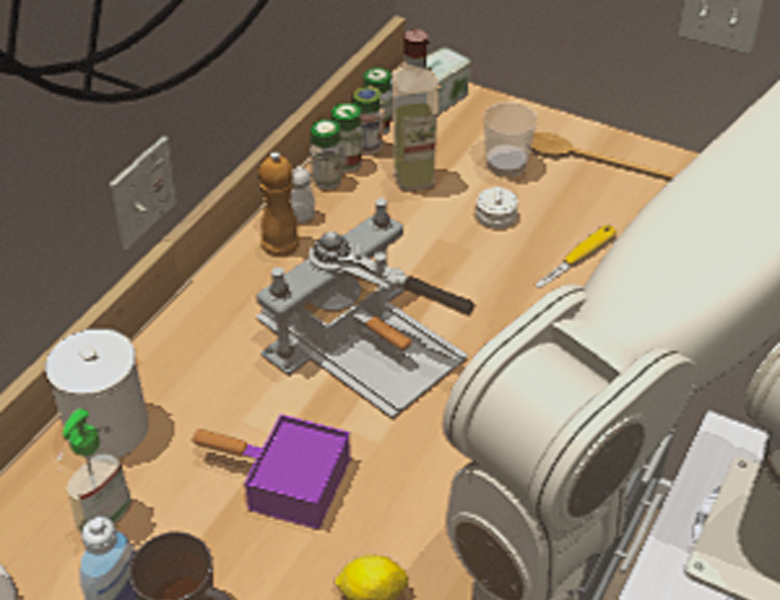

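View pics/side0c.png

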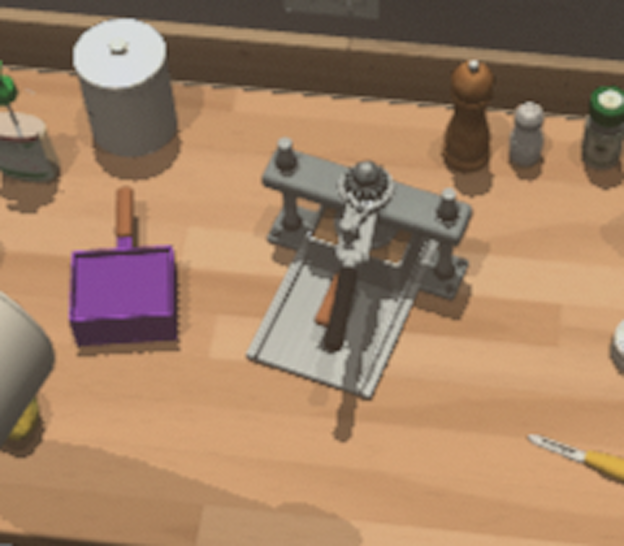

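The scene shows the press in the middle with its handle pointing towards the robot (knob about crop 380,262). The side view shows rod tops at crop (285,145) and (449,197), and tray front corners at (250,357) and (370,396). The knob sits on the +y side, so it is on tightening. The purple look-alike is at the left.

Run:
```python
from h import *
def cr(c,x,y): 
    o=dict(scene=(130,170),side=(130,180))[c]; return [y/2.6+o[0],x/2.6+o[1]]
for c,pts in dict(side=[(285,145,.162),(449,197,.162),(250,357,.018),(370,396,.018),(366,166,.19),(347,229,.168),(333,348,.134),(325,322,.05)],scene=[(278,275,.162),(380,206,.162),(397,413,.018),(465,356,.018),(380,257,.168),(470,308,.134),(407,345,.05)]).items():
    for x,y,z in pts: print(c,(x,y),uv2w(c,cr(c,x,y),z=z).round(3))
```

```text
side (285, 145) [0.675 0.03  0.162]
side (449, 197) [ 0.626 -0.152  0.162]
side (250, 357) [0.492 0.05  0.018]
side (370, 396) [ 0.458 -0.086  0.018]
side (366, 166) [ 0.635 -0.063  0.19 ]
side (347, 229) [ 0.569 -0.051  0.168]
side (333, 348) [ 0.445 -0.052  0.134]
side (325, 322) [ 0.526 -0.03   0.05 ]
scene (278, 275) [0.671 0.039 0.162]
scene (380, 206) [ 0.625 -0.14   0.162]
scene (397, 413) [0.49  0.057 0.018]
scene (465, 356) [ 0.459 -0.073  0.018]
scene (380, 257) [ 0.572 -0.046  0.168]
scene (470, 308) [ 0.446 -0.051  0.134]
scene (407, 345) [ 0.522 -0.027  0.05 ]
```

```bash
cat >> h.py <<'E'
def cmd(tgt,start=None):
    """tgt: list of (x,y,z,yaw of tool y in deg); start: same or measured. Prints rows in cm/rad."""
    if start is None:
        o=get_obs();p=np.array(o["eef_pos"]);x,y,_,_=o["tool_rot"]
        yy=np.degrees(np.arctan2(2*y*y-1,2*x*y)); start=(*p,yy)
    a=np.radians(start[3]); Y=np.array([np.cos(a),np.sin(a),0]); Z=np.array([0,0,-1.]); X=np.cross(Y,Z)
    for t in tgt:
        d=(np.array(t[:3])-start[:3])*100; w=(start[3]-t[3]+90)%180-90
        print(np.round([d@X,d@Y,d@Z],2).tolist(), round(float(np.radians(w)),3))
    return start
E
python3 - <<'E'
from h import *
print(cmd([(.52,-.05,.32,88)]))
E
```

```text
[-50.88, -38.14, -7.47] -0.29
(np.float64(0.15957426905366184), np.float64(0.47382378206873893), np.float64(0.24530429191121822), np.float64(71.38697646117313))
```

arm_command([
  [-12.7,-9.5,-1.9],
  [-12.7,-9.5,-1.9],
  [-12.7,-9.5,-1.9],
  [-12.7,-9.5,-1.9],
], turn=[0,0,0,0], hand=[0,0,0,0])

```text
clock: 1.83
eef_pos: [0.2502, 0.3414, 0.2646]
tool_rot: [0.161, 0.987, -0.0, 0.0]
ft_force: [0.6, 0.1, 0.2]
grip_width: 0.0854
```

arm_command([
  [-12.7,-9.5,-1.9],
  [-12.7,-9.5,-1.9],
  [-12.7,-9.5,-1.9],
  [-12.7,-9.5,-1.9],
], turn=[0,0,0,0], hand=[0,0,0,0])

```text
clock: 2.17
eef_pos: [0.3406, 0.2106, 0.284]
tool_rot: [0.162, 0.987, 0.0, 0.001]
ft_force: [0.3, 0.4, -0.3]
grip_width: 0.0851
```

arm_command([
  [-12.7,-9.5,-1.9],
  [-12.7,-9.5,-1.9],
  [-12.7,-9.5,-1.9],
  [-12.7,-9.5,-1.9],
], turn=[0,0,0,0], hand=[0,0,0,0])

```text
clock: 2.5
eef_pos: [0.4308, 0.0797, 0.3029]
tool_rot: [0.162, 0.987, 0.0, 0.001]
ft_force: [1.1, 0.9, 0.2]
grip_width: 0.0852
```

arm_command([
  [-12.7,-9.5,-1.9],
  [-12.7,-9.5,-1.9],
  [-12.7,-9.5,-1.9],
  [-12.7,-9.5,-1.9],
  [-12.7,-9.5,-1.9],
], turn=[-0.1,-0.2,-0.29,-0.29,-0.29], hand=[0.5,1,1,1,1])

```text
clock: 2.92
eef_pos: [0.5228, -0.0534, 0.3208]
tool_rot: [0.021, 1.0, -0.001, 0.001]
ft_force: [-0.2, 1.0, -0.6]
grip_width: 0.0259
```

Run:
```python
from h import *
o=get_obs();print(o["clock"],o["eef_pos"].round(4) if hasattr(o["eef_pos"],'round') else o["eef_pos"],o["joint_pos"],o["joint_vel"],o["ft_force"])
p,d=camera("wrist");i=camera_info("wrist");cv2.imwrite("pics/w1.png",p[:,:,::-1])
T=np.linalg.inv(np.array(i["world_to_cam"]));print(T.round(3))
for n,z in(("press",0),("handle_grip",.134),("lever_knob",.168),("ratchet_nut",.156),("mould_grip",.05)):
    for r in spot_point("wrist",n)[:2]:
        print(n,round(r["conf"],2),np.round(r["location"]),uv2w("wrist",r["location"],z=z,info=i).round(3))
```

```text
2.9167 [ 0.5228 -0.0534  0.3208] [-0.10074748  0.27354805  0.24312414  1.53828289 -0.00197989 -0.05956142] [ 0.06955627 -0.04924187 -0.08667127  0.0227019   0.05470035  0.06613245] [-0.18815684  1.01322998 -0.55608258]
[[ 0.039  0.96   0.276  0.45 ]
 [ 0.999 -0.038 -0.011 -0.049]
 [-0.     0.277 -0.961  0.449]
 [ 0.     0.     0.     1.   ]]
press 0.63 [288. 317.] [ 0.65  -0.061  0.   ]
handle_grip 0.87 [190. 321.] [ 0.5   -0.05   0.134]
lever_knob 0.97 [283. 328.] [ 0.571 -0.047  0.168]
mould_grip 0.96 [219. 338.] [ 0.546 -0.033  0.05 ]
mould_grip 0.95 [294. 550.] [0.646 0.215 0.05 ]
```

View pics/w1.png

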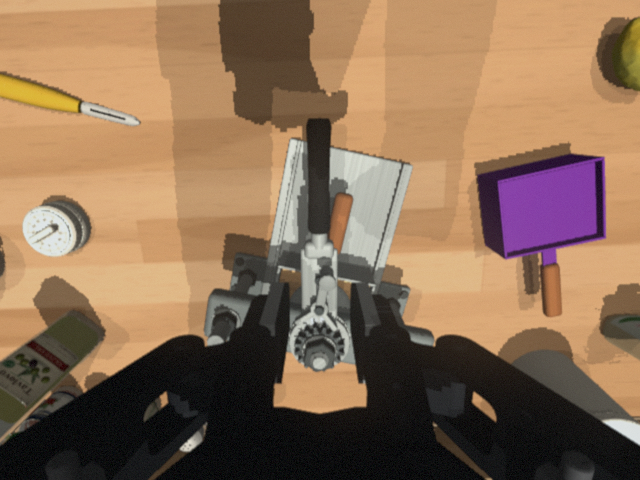

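Run:
```python
from h import *
im=cv2.imread("pics/w1.png")
cv2.imwrite("pics/w1c.png",cv2.resize(im[200:380,240:400],None,fx=3.3,fy=3.3,interpolation=2))
for uv,z in(((122,318),.134),((230,319),.134),((283,328),.168)): print(uv2w("wrist",uv,z=z).round(4))
a=np.array
for c in [(.649,-.056,.156),(.649,-.056,.19)]: print(w2uv("wrist",a(c)))
```

```text
[ 0.4422 -0.0468  0.134 ]
[ 0.5335 -0.049   0.134 ]
[ 0.5697 -0.0427  0.168 ]
[315.44644021 358.5590557 ]
[315.01034513 383.08074181]
```

View pics/w1c.png

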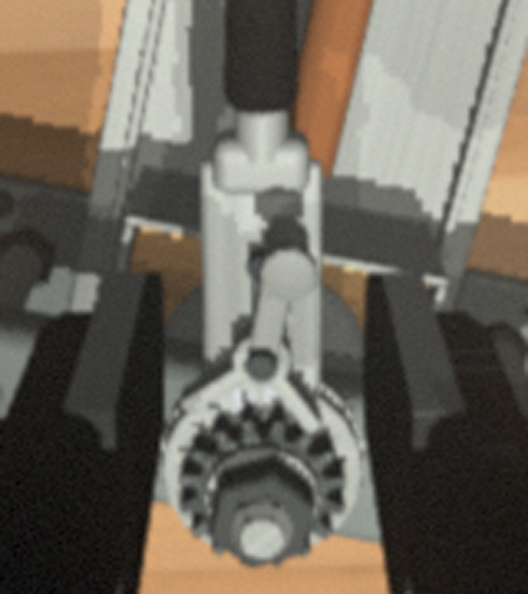

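The crop shows the knob head at (288,273), to the right (+y) of the handle line at 262, so it is on tightening. I'll push it towards -y with shut fingers.

Run:
```python
from h import *
print(cmd([(.5705,.003,.25,88),(.5705,.003,.162,88),(.5705,-.02,.162,88),(.5705,-.043,.162,88)]))
```

```text
[-4.98, 5.19, 7.14] 0.002
[-4.98, 5.19, 15.94] 0.002
[-5.05, 2.89, 15.94] 0.002
[-5.13, 0.6, 15.94] 0.002
(np.float64(0.5190417551305129), np.float64(-0.04725696983328326), np.float64(0.32141102960414325), np.float64(88.10041231994975))
```

arm_command([
  [-5,5.2,7],
  [-5,5.2,7],
  [-5,5.2,7],
  [-5,5.2,11],
  [-5,5.2,14],
], turn=[0,0,0,0,0], hand=[1,1,1,1,1])

```text
clock: 3.63
eef_pos: [0.5715, 0.0039, 0.1801]
tool_rot: [0.016, 1.0, -0.0, 0.0]
ft_force: [0.3, -0.2, -0.5]
grip_width: 0.0004
```

arm_command([
  [0,0,1.9],
  [0,0,1.9],
  [0,-1,1.9],
  [0,-2,1.9],
], turn=[0,0,0,0], hand=[1,1,1,1])

```text
clock: 3.97
eef_pos: [0.5716, -0.018, 0.1643]
tool_rot: [0.016, 1.0, -0.0, 0.001]
ft_force: [-0.0, 0.5, 0.3]
grip_width: -0.0002
```

arm_command([
  [0,-0.4,0],
  [0,-0.8,0],
  [0,-0.8,0],
], turn=[0,0,0], hand=[1,1,1])

```text
clock: 4.22
eef_pos: [0.5714, -0.0275, 0.164]
tool_rot: [0.018, 1.0, -0.0, 0.002]
ft_force: [-0.0, 0.1, 0.0]
grip_width: 0.0
```

arm_command([
  [0,-0.4,0],
  [0,-0.8,0],
  [0,-0.8,0],
], turn=[0,0,0], hand=[1,1,1])

```text
clock: 4.47
eef_pos: [0.5703, -0.0349, 0.1626]
tool_rot: [0.018, 1.0, -0.0, 0.0]
ft_force: [0.5, 0.1, 1.0]
grip_width: 0.0001
```

Run:
```python
from h import *
p,d=camera("wrist");cv2.imwrite("pics/w2.png",cv2.resize(p[150:450,140:500,::-1],None,fx=1.8,fy=1.8))
i=camera_info("wrist")
for r in spot_point("wrist","lever_knob")[:2]+spot_point("wrist","handle_grip")[:1]: print(r,uv2w("wrist",r["location"],z=.168,info=i))
print(get_obs()["eef_pos"],get_obs()["ft_force"])
```

```text
{'location': [335.1, 265.2], 'conf': 0.8} [ 0.57254382 -0.05583504  0.168     ]
{'location': [143.5, 267.4], 'conf': 0.6} [ 0.50298189 -0.04987422  0.168     ]
[ 0.57027232 -0.03423904  0.16226106] [ 0.42359968 -0.69149145 -0.93727255]
```

View pics/w2.png

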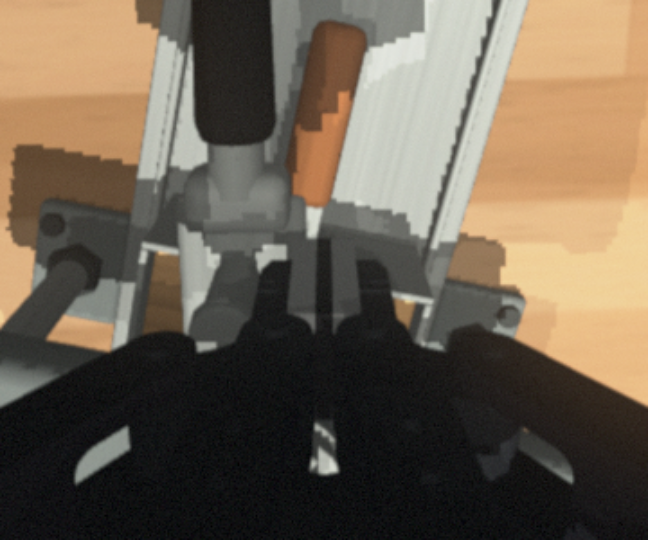

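The picture shows the fingertips just touching the knob (head about crop 222,320), which is now near the handle line. I'll push farther.

arm_command([
  [0,-0.3,0],
  [0,-0.6,0],
  [0,-0.6,0],
], turn=[0,0,0], hand=[1,1,1])

```text
clock: 4.87
eef_pos: [0.57, -0.0406, 0.1622]
tool_rot: [0.018, 1.0, -0.0, -0.0]
ft_force: [-0.1, 0.3, 0.1]
grip_width: 0.0004
```

arm_command([
  [0,-0.3,0],
  [0,-0.6,0],
  [0,-0.6,0],
], turn=[0,0,0], hand=[1,1,1])

```text
clock: 5.12
eef_pos: [0.5699, -0.0461, 0.1623]
tool_rot: [0.017, 1.0, 0.0, 0.0]
ft_force: [-0.7, 0.6, -0.8]
grip_width: 0.0002
```

Run:
```python
from h import *
for c in("side","scene","wrist"):
    camera(c)
    i=camera_info(c)
    for n,z in (("lever_knob",.168),("handle_grip",.134)):
        for r in spot_point(c,n)[:1]: print(c,n,r,uv2w(c,r["location"],z=z,info=i).round(4))
print(get_obs()["eef_pos"],get_obs()["ft_force"])
```

```text
side lever_knob {'location': [215.0, 315.4], 'conf': 0.58} [ 0.5792 -0.0548  0.168 ]
side handle_grip {'location': [242.7, 316.2], 'conf': 0.75} [ 0.5128 -0.0646  0.134 ]
scene lever_knob {'location': [226.0, 318.8], 'conf': 0.56} [ 0.5715 -0.0629  0.168 ]
scene handle_grip {'location': [235.3, 336.6], 'conf': 0.75} [ 0.5151 -0.084   0.134 ]
wrist lever_knob {'location': [340.6, 264.1], 'conf': 0.81} [ 0.5743 -0.0679  0.168 ]
wrist handle_grip {'location': [141.9, 283.6], 'conf': 0.57} [ 0.5032 -0.0594  0.134 ]
[ 0.56984898 -0.04612679  0.16228367] [ 0.71024867  1.57714832 -0.22670994]
```

arm_command([
  [0,1,0],
  [0,2,-3],
  [0,1,-8],
  [4,0.5,-11],
  [6,0.5,-14],
], turn=[0,0,0,0,0], hand=[1,1,0.7,0.5,0.5])

```text
clock: 5.98
eef_pos: [0.5148, -0.039, 0.2958]
tool_rot: [0.017, 1.0, -0.0, -0.001]
ft_force: [0.4, -0.0, 0.5]
grip_width: 0.0357
```

arm_command([
  [0,0,0],
  [0,0,0],
], turn=[0,0], hand=[0.5,0.5])

```text
clock: 6.15
eef_pos: [0.5158, -0.0389, 0.2986]
tool_rot: [0.017, 1.0, -0.0, 0.003]
ft_force: [0.6, -0.2, -0.4]
grip_width: 0.0429
```

Run:
```python
from h import *
p,d=camera("wrist");i=camera_info("wrist")
cv2.imwrite("pics/w3.png",cv2.resize(p[120:420,200:440,::-1],None,fx=2,fy=2))
for n,z in (("lever_knob",.168),("handle_grip",.134),("mould_grip",.05),("ratchet_nut",.156)):
    for r in spot_point("wrist",n)[:1]: print(n,r,uv2w("wrist",r["location"],z=z,info=i).round(4))
o=get_obs();print(o["eef_pos"],o["tool_rot"],o["grip_width"])
for uv,z in [((100,320),.134)]:pass
np.save("w3i.npy",i,allow_pickle=True)
```

```text
lever_knob {'location': [305.5, 288.0], 'conf': 0.63} [ 0.5735 -0.0658  0.168 ]
handle_grip {'location': [202.4, 294.0], 'conf': 0.73} [ 0.5003 -0.0595  0.134 ]
mould_grip {'location': [305.0, 545.4], 'conf': 0.82} [0.642  0.2079 0.05  ]
[ 0.5151118  -0.0387332   0.29353472] [ 1.73024932e-02  9.99849011e-01  1.14331510e-05 -1.60569031e-03] 0.0428543233108067
```

View pics/w3.png

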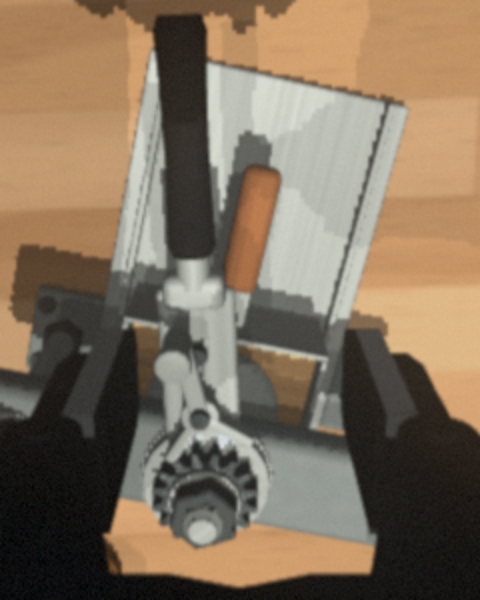

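The lever now leans to the -y side (knob at crop 173,367; pin at 199,420), so it is on loosening. Next is the handle line.

Run:
```python
from h import *
f=lambda x,y,z:uv2w("wrist",(y/2+120,x/2+200),z=z)
print("tip",f(180,18,.134),"base",f(192,255,.134),"nut",f(203,508,.156),f(203,528,.19),"pin",f(199,420,.145),"knob",f(173,365,.168))
print("mgrip",f(262,170,.057),f(240,290,.057),"tray",f(155,55,.018),f(402,105,.018))
A=np.array([.649,-.056]);a=-.257
for z in(.19,.2):print(w2uv("wrist",np.r_[A,z]))
```

```text
tip [ 0.44257714 -0.05920332  0.134     ] base [ 0.53566421 -0.05948833  0.134     ] nut [ 0.63979623 -0.05887677  0.156     ] [ 0.62340659 -0.05650046  0.19      ] pin [ 0.60487591 -0.05942489  0.145     ] knob [ 0.56804972 -0.06622484  0.168     ]
mgrip [ 0.51660216 -0.02811788  0.057     ] [ 0.58015297 -0.04128329  0.057     ] tray [ 0.46030657 -0.08243653  0.018     ] [0.49115226 0.04949826 0.018     ]
[303.76235315 412.84227131]
[303.19780864 422.90141889]
```

arm_command([
  [2.5,-2.0,4],
  [2.5,-2.0,8],
  [2.5,-2.0,12],
  [2.5,-2.0,16],
  [2.5,-2.0,16.2],
], turn=[-0.03,-0.03,-0.03,-0.03,-0.03], hand=[0.5,0.5,0.5,0.5,0.65])

```text
clock: 6.82
eef_pos: [0.4831, -0.0574, 0.125]
tool_rot: [0.003, 1.0, 0.001, -0.008]
ft_force: [-2.4, -0.3, -0.7]
grip_width: 0.0317
```

arm_command([
  [0,0,0],
  [0,0,0],
], turn=[0,0], hand=[0.65,0.65])

```text
clock: 6.98
eef_pos: [0.4906, -0.058, 0.1341]
tool_rot: [0.002, 1.0, -0.0, 0.0]
ft_force: [0.7, 0.3, 1.4]
grip_width: 0.03
```

arm_command([
  [0,-0.8,0],
  [-0.08,-1.6,0],
  [-0.32,-3.18,0],
], turn=[-0.05,-0.1,-0.2], hand=[0.65,0.65,0.65])

```text
clock: 7.23
eef_pos: [0.4948, -0.0886, 0.1363]
tool_rot: [-0.1, 0.995, 0.001, 0.002]
ft_force: [-0.3, 2.2, -1.1]
grip_width: 0.03
```

arm_command([
  [-0.08,-1.6,0],
  [-0.32,-3.18,0],
  [-0.71,-4.73,0],
  [-1.26,-6.23,0],
  [-1.26,-6.23,0],
], turn=[-0.1,-0.2,-0.3,-0.4,-0.4], hand=[0.65,0.65,0.65,0.65,0.65])

```text
clock: 7.65
eef_pos: [0.5205, -0.1505, 0.1366]
tool_rot: [-0.293, 0.956, -0.002, 0.003]
ft_force: [-1.6, 2.9, 2.2]
grip_width: 0.03
```

arm_command([
  [-0.08,-1.6,0],
  [-0.32,-3.18,0],
  [-0.71,-4.73,0],
  [-0.99,-5.49,0],
], turn=[-0.1,-0.2,-0.3,-0.35], hand=[0.65,0.65,0.65,0.65])

```text
clock: 7.98
eef_pos: [0.5569, -0.1885, 0.1359]
tool_rot: [-0.456, 0.89, -0.0, 0.0]
ft_force: [-5.8, 3.2, 3.9]
grip_width: 0.0296
```

```bash
cat >> h.py <<'E'
A=np.array([.650,-.058])
def st():
    o=get_obs();d=np.array(o["eef_pos"])[:2]-A
    th=np.arctan2(d[1],d[0]);x,y,_,_=o["tool_rot"]
    yaw=np.arctan2(2*y*y-1,2*x*y)
    ph=(th-2.884+np.pi)%(2*np.pi)-np.pi
    e=(yaw-(th-np.pi/2)+np.pi/2)%np.pi-np.pi/2
    t=np.array([-np.sin(th),np.cos(th)])
    f=np.array(o["ft_force"])
    print("phi %.3f R %.4f z %.4f yawerr %.3f Ft %.1f F %s clk %.1f q6 %.2f w %.4f"%(ph,np.hypot(*d),o["eef_pos"][2],e,f[:2]@t,f.round(1),o["clock"],o["joint_pos"][5],o["grip_width"]))
E
python3 -c "
from h import *
st()
camera('scene')
for c,n,z in [('scene','handle_grip',.134),('scene','lever_knob',.168)]:
  for r in spot_point(c,n)[:1]: print(n,r['conf'],uv2w(c,r['location'],z=z))
st()"
```

```text
phi 1.209 R 0.1603 z 0.1359 yawerr -0.005 Ft -6.6 F [-5.8  3.2  3.9] clk 8.0 q6 -1.27 w 0.0296
handle_grip 0.8 [ 0.56914481 -0.18574697  0.134     ]
lever_knob 0.6 [ 0.62182985 -0.12749412  0.168     ]
phi 1.210 R 0.1601 z 0.1353 yawerr -0.010 Ft -1.3 F [-1.1  0.7  1. ] clk 8.1 q6 -1.27 w 0.0299
```

arm_command([
  [-0.12,1.92,0],
  [-0.46,3.8,0],
  [-1.03,5.64,0],
  [-1.81,7.39,0],
  [-2.8,9.03,0],
], turn=[0.12,0.24,0.36,0.48,0.6], hand=[0.65,0.65,0.65,0.65,0.65])

```text
clock: 8.55
eef_pos: [0.5006, -0.1128, 0.1354]
tool_rot: [-0.167, 0.986, -0.002, 0.003]
ft_force: [2.3, -1.2, 0.2]
grip_width: 0.0298
```

arm_command([
  [-0.12,1.92,0],
  [-0.46,3.8,0],
  [-1.03,5.64,0],
  [-1.81,7.39,0],
  [-2.8,9.03,0],
], turn=[0.12,0.24,0.36,0.48,0.6], hand=[0.65,0.65,0.65,0.65,0.65])

```text
clock: 8.97
eef_pos: [0.4962, -0.0181, 0.1353]
tool_rot: [0.131, 0.991, -0.001, 0.003]
ft_force: [1.1, -3.0, 0.8]
grip_width: 0.0296
```

```bash
python3 -c "
from h import *
st()"
```

```text
phi 0.004 R 0.1589 z 0.1353 yawerr -0.010 Ft 2.6 F [ 1.1 -3.   0.8] clk 9.0 q6 0.23 w 0.0296
```

arm_command([
  [-0.12,1.92,0],
  [-0.46,3.8,0],
  [-1.03,5.64,0],
  [-1.81,7.39,0],
  [-2.8,9.03,0],
], turn=[0.12,0.24,0.36,0.48,0.6], hand=[0.65,0.65,0.65,0.65,0.65])

```text
clock: 9.38
eef_pos: [0.5454, 0.063, 0.135]
tool_rot: [0.418, 0.908, 0.0, 0.001]
ft_force: [-1.0, -1.4, 0.1]
grip_width: 0.0299
```

arm_command([
  [-0.12,1.92,0],
  [-0.46,3.8,0],
  [-1.03,5.64,0],
  [-1.81,7.39,0],
  [-2.4,8.4,0],
], turn=[0.12,0.24,0.36,0.48,0.55], hand=[0.65,0.65,0.65,0.65,0.65])

```text
clock: 9.8
eef_pos: [0.6256, 0.1007, 0.1347]
tool_rot: [0.648, 0.761, 0.001, 0.001]
ft_force: [-4.9, -0.5, 1.0]
grip_width: 0.0299
```

```bash
python3 -c "
from h import *
st();camera('side');st()
for c,n,z in [('side','foot_face',.06),('side','handle_grip',.134),('side','lever_knob',.168)]:
  for r in spot_point(c,n)[:1]: print(n,r['conf'],uv2w(c,r['location'],z=z))
st()"
```

```text
phi -1.161 R 0.1606 z 0.1347 yawerr 0.008 Ft 4.9 F [-4.9 -0.5  1. ] clk 9.8 q6 1.57 w 0.0299
phi -1.171 R 0.1604 z 0.1346 yawerr 0.018 Ft -2.5 F [ 2.5 -0.5 -0.1] clk 9.8 q6 1.57 w 0.0300
foot_face 0.82 [ 0.66366724 -0.06315219  0.06      ]
handle_grip 0.93 [0.62784707 0.07974524 0.134     ]
lever_knob 0.64 [0.63282997 0.02138968 0.168     ]
phi -1.151 R 0.1594 z 0.1340 yawerr 0.004 Ft -0.7 F [ 0.7  0.  -0.3] clk 10.0 q6 1.56 w 0.0297
```

arm_command([
  [-0.08,-1.6,0],
  [-0.32,-3.18,0],
  [-0.71,-4.73,0],
  [-1.26,-6.23,0],
  [-1.96,-7.67,0],
], turn=[-0.1,-0.2,-0.3,-0.4,-0.5], hand=[0.65,0.65,0.65,0.65,0.65])

```text
clock: 10.42
eef_pos: [0.553, 0.0673, 0.1345]
tool_rot: [0.435, 0.901, 0.002, 0.003]
ft_force: [7.9, 0.8, -3.9]
grip_width: 0.0297
```

arm_command([
  [-0.08,-1.6,0],
  [-0.32,-3.18,0],
  [-0.71,-4.73,0],
  [-1.26,-6.23,0],
  [-1.96,-7.67,0],
], turn=[-0.1,-0.2,-0.3,-0.4,-0.5], hand=[0.65,0.65,0.65,0.65,0.65])

```text
clock: 10.83
eef_pos: [0.5049, 0.0051, 0.1348]
tool_rot: [0.198, 0.98, 0.002, 0.003]
ft_force: [6.3, 4.8, -2.1]
grip_width: 0.03
```

arm_command([
  [-0.08,-1.6,0],
  [-0.32,-3.18,0],
  [-0.71,-4.73,0],
  [-1.26,-6.23,0],
  [-1.96,-7.67,0],
], turn=[-0.1,-0.2,-0.3,-0.4,-0.5], hand=[0.65,0.65,0.65,0.65,0.65])

```text
clock: 11.25
eef_pos: [0.4919, -0.0727, 0.1347]
tool_rot: [-0.051, 0.999, 0.002, 0.003]
ft_force: [4.5, 6.8, -0.3]
grip_width: 0.0299
```

```bash
python3 -c "
from h import *
st()"
```

```text
phi 0.350 R 0.1587 z 0.1347 yawerr 0.009 Ft -6.4 F [ 4.5  6.8 -0.3] clk 11.2 q6 -0.25 w 0.0299
```

arm_command([
  [-0.08,-1.6,0],
  [-0.32,-3.18,0],
  [-0.71,-4.73,0],
  [-1.26,-6.23,0],
  [-1.96,-7.67,0],
], turn=[-0.1,-0.2,-0.3,-0.4,-0.5], hand=[0.65,0.65,0.65,0.65,0.65])

```text
clock: 11.67
eef_pos: [0.5169, -0.1469, 0.1344]
tool_rot: [-0.296, 0.955, 0.002, 0.001]
ft_force: [-1.7, 7.4, 4.6]
grip_width: 0.03
```

arm_command([
  [-0.08,-1.6,0],
  [-0.32,-3.18,0],
  [-0.71,-4.73,0],
  [-0.71,-4.73,0],
], turn=[-0.1,-0.2,-0.3,-0.3], hand=[0.65,0.65,0.65,0.65])

```text
clock: 12.0
eef_pos: [0.5509, -0.1849, 0.1341]
tool_rot: [-0.433, 0.901, -0.001, 0.001]
ft_force: [-2.6, 2.5, 1.7]
grip_width: 0.0296
```

```bash
python3 -c "
from h import *
st();camera('side');st()
for c,n,z in [('side','handle_grip',.134),('side','lever_knob',.168)]:
  for r in spot_point(c,n)[:1]: print(n,r['conf'],uv2w(c,r['location'],z=z))"
```

```text
phi 1.166 R 0.1610 z 0.1341 yawerr -0.012 Ft -3.6 F [-2.6  2.5  1.7] clk 12.0 q6 -1.22 w 0.0296
phi 1.159 R 0.1609 z 0.1338 yawerr -0.008 Ft -1.6 F [-1.4  0.9  1.3] clk 12.1 q6 -1.22 w 0.0299
handle_grip 0.67 [ 0.56259326 -0.17673836  0.134     ]
lever_knob 0.43 [ 0.62960873 -0.11244931  0.168     ]
```

arm_command([
  [-0.12,1.92,0],
  [-0.46,3.8,0],
  [-1.03,5.64,0],
  [-1.81,7.39,0],
  [-2.8,9.03,0],
], turn=[0.12,0.24,0.36,0.48,0.6], hand=[0.65,0.65,0.65,0.65,0.65])

```text
clock: 12.57
eef_pos: [0.4972, -0.1051, 0.134]
tool_rot: [-0.143, 0.99, -0.001, 0.001]
ft_force: [2.3, -1.4, -0.4]
grip_width: 0.0302
```

arm_command([
  [-0.12,1.92,0],
  [-0.46,3.8,0],
  [-1.03,5.64,0],
  [-1.81,7.39,0],
  [-2.8,9.03,0],
], turn=[0.12,0.24,0.36,0.48,0.6], hand=[0.65,0.65,0.65,0.65,0.65])

```text
clock: 12.98
eef_pos: [0.4973, -0.0106, 0.134]
tool_rot: [0.155, 0.988, -0.001, 0.001]
ft_force: [0.8, -2.5, 0.5]
grip_width: 0.0297
```

arm_command([
  [-0.12,1.92,0],
  [-0.46,3.8,0],
  [-1.03,5.64,0],
  [-1.81,7.39,0],
  [-2.8,9.03,0],
], turn=[0.12,0.24,0.36,0.48,0.6], hand=[0.65,0.65,0.65,0.65,0.65])

```text
clock: 13.4
eef_pos: [0.5504, 0.0677, 0.1336]
tool_rot: [0.44, 0.898, -0.001, -0.0]
ft_force: [-1.1, -0.8, 0.2]
grip_width: 0.03
```

arm_command([
  [-0.12,1.92,0],
  [-0.46,3.8,0],
  [-1.03,5.64,0],
  [-1.81,7.39,0],
  [-1.96,7.67,0],
], turn=[0.12,0.24,0.36,0.48,0.5], hand=[0.65,0.65,0.65,0.65,0.65])

```text
clock: 13.82
eef_pos: [0.6257, 0.1002, 0.1332]
tool_rot: [0.647, 0.763, 0.001, 0.001]
ft_force: [0.7, 0.6, -0.3]
grip_width: 0.0296
```

arm_command([
  [-0.08,-1.6,0],
  [-0.32,-3.18,0],
  [-0.71,-4.73,0],
  [-1.26,-6.23,0],
], turn=[-0.1,-0.2,-0.3,-0.4], hand=[0.65,0.65,0.65,0.65])

```text
clock: 14.15
eef_pos: [0.5656, 0.0764, 0.1337]
tool_rot: [0.478, 0.878, 0.002, 0.002]
ft_force: [7.2, 0.8, -4.2]
grip_width: 0.0297
```

```bash
python3 -c "
from h import *
st()"
```

```text
phi -0.753 R 0.1587 z 0.1337 yawerr 0.012 Ft -6.5 F [ 7.2  0.8 -4.2] clk 14.2 q6 1.13 w 0.0297
```

arm_command([
  [0,-0.32,0],
  [0,-0.32,0],
], turn=[-0.02,-0.02], hand=[0.65,0.65])

```text
clock: 14.32
eef_pos: [0.5616, 0.0741, 0.134]
tool_rot: [0.473, 0.881, 0.001, 0.001]
ft_force: [1.1, 1.1, -0.9]
grip_width: 0.0299
```

```bash
python3 -c "
from h import *
st();camera('side');st();camera('side');st()"
```

```text
phi -0.723 R 0.1590 z 0.1340 yawerr -0.004 Ft -1.5 F [ 1.1  1.1 -0.9] clk 14.3 q6 1.12 w 0.0299
phi -0.727 R 0.1589 z 0.1339 yawerr -0.002 Ft -1.7 F [ 1.1  1.4 -1.3] clk 14.4 q6 1.12 w 0.0302
phi -0.729 R 0.1589 z 0.1339 yawerr 0.001 Ft -0.5 F [0.5 0.1 0.6] clk 14.4 q6 1.12 w 0.0298
```

arm_command([
  [0,-0.32,0],
  [0,-0.64,0],
], turn=[-0.02,-0.04], hand=[0.65,0.65])

```text
clock: 14.58
eef_pos: [0.5592, 0.072, 0.1339]
tool_rot: [0.454, 0.891, 0.002, 0.002]
ft_force: [6.4, 3.8, -2.2]
grip_width: 0.03
```

```bash
python3 -c "
from h import *
st()"
```

```text
phi -0.703 R 0.1586 z 0.1339 yawerr 0.018 Ft -7.4 F [ 6.4  3.8 -2.2] clk 14.6 q6 1.07 w 0.0300
```

Counting ratchet teeth over the strokes leaves about 0.74 to 1.1 rad of nut travel. 0.5 rad is safe, and after that I'll use small steps.

arm_command([
  [-0.08,-1.6,0],
  [-0.32,-3.18,0],
  [-0.71,-4.73,0],
  [-1.26,-6.23,0],
  [-1.6,-6.95,0],
], turn=[-0.1,-0.2,-0.3,-0.4,-0.45], hand=[0.65,0.65,0.65,0.65,0.65])

```text
clock: 15.0
eef_pos: [0.5111, 0.0173, 0.1341]
tool_rot: [0.243, 0.97, 0.001, 0.001]
ft_force: [4.2, 5.1, -0.5]
grip_width: 0.0303
```

arm_command([
  [0,-0.32,0],
  [0,-0.64,0],
], turn=[-0.02,-0.04], hand=[0.65,0.65])

```text
clock: 15.17
eef_pos: [0.5087, 0.0127, 0.1341]
tool_rot: [0.225, 0.974, 0.002, 0.002]
ft_force: [4.5, 5.7, -1.3]
grip_width: 0.0297
```

```bash
python3 -c "
from h import *
st()"
```

```text
phi -0.206 R 0.1580 z 0.1341 yawerr 0.011 Ft -7.2 F [ 4.5  5.7 -1.3] clk 15.2 q6 0.48 w 0.0297
```

arm_command([
  [0,-0.32,0],
  [0,-0.64,0],
  [-0.02,-0.8,0],
], turn=[-0.02,-0.04,-0.05], hand=[0.65,0.65,0.65])

```text
clock: 15.42
eef_pos: [0.5055, 0.0056, 0.1341]
tool_rot: [0.2, 0.98, 0.002, 0.001]
ft_force: [2.8, 4.8, 0.7]
grip_width: 0.0299
```

arm_command([
  [0,-0.32,0],
  [0,-0.64,0],
], turn=[-0.02,-0.04], hand=[0.65,0.65])

```text
clock: 15.58
eef_pos: [0.5031, 0.0001, 0.1341]
tool_rot: [0.18, 0.984, 0.002, 0.002]
ft_force: [3.7, 4.7, 0.3]
grip_width: 0.0298
```

arm_command([
  [0,-0.32,0],
  [0,-0.64,0],
], turn=[-0.02,-0.04], hand=[0.65,0.65])

```text
clock: 15.75
eef_pos: [0.5009, -0.006, 0.1341]
tool_rot: [0.161, 0.987, 0.002, 0.002]
ft_force: [4.5, 5.3, 0.1]
grip_width: 0.0302
```

arm_command([
  [0,-0.32,0],
  [0,-0.64,0],
], turn=[-0.02,-0.04], hand=[0.65,0.65])

```text
clock: 15.92
eef_pos: [0.4989, -0.012, 0.1341]
tool_rot: [0.141, 0.99, 0.002, 0.002]
ft_force: [4.7, 6.2, 0.4]
grip_width: 0.03
```

arm_command([
  [0,-0.32,0],
  [0,-0.64,0],
], turn=[-0.02,-0.04], hand=[0.65,0.65])

```text
clock: 16.08
eef_pos: [0.4971, -0.0182, 0.1341]
tool_rot: [0.121, 0.993, 0.002, 0.002]
ft_force: [4.2, 6.0, 0.1]
grip_width: 0.0299
```

arm_command([
  [0,-0.32,0],
  [0,-0.64,0],
], turn=[-0.02,-0.04], hand=[0.65,0.65])

```text
clock: 16.25
eef_pos: [0.4956, -0.0244, 0.1341]
tool_rot: [0.101, 0.995, 0.002, 0.002]
ft_force: [4.8, 5.7, -0.2]
grip_width: 0.0299
```

arm_command([
  [0,-0.32,0],
  [0,-0.64,0],
], turn=[-0.02,-0.04], hand=[0.65,0.65])

```text
clock: 16.42
eef_pos: [0.4943, -0.0306, 0.1341]
tool_rot: [0.081, 0.997, 0.002, 0.002]
ft_force: [5.4, 5.0, 0.2]
grip_width: 0.0299
```

arm_command([
  [0,-0.32,0],
  [0,-0.64,0],
], turn=[-0.02,-0.04], hand=[0.65,0.65])

```text
clock: 16.58
eef_pos: [0.4933, -0.0369, 0.1341]
tool_rot: [0.061, 0.998, 0.002, 0.002]
ft_force: [4.4, 5.7, 0.3]
grip_width: 0.0299
```

arm_command([
  [0,-0.32,0],
  [0,-0.64,0],
], turn=[-0.02,-0.04], hand=[0.65,0.65])

```text
clock: 16.75
eef_pos: [0.4925, -0.0433, 0.1341]
tool_rot: [0.041, 0.999, 0.002, 0.002]
ft_force: [4.8, 5.4, 0.3]
grip_width: 0.03
```

arm_command([
  [0,-0.32,0],
  [0,-0.64,0],
], turn=[-0.02,-0.04], hand=[0.65,0.65])

```text
clock: 16.92
eef_pos: [0.492, -0.0496, 0.1341]
tool_rot: [0.021, 1.0, 0.002, 0.002]
ft_force: [4.8, 5.6, 0.6]
grip_width: 0.0299
```

arm_command([
  [0,-0.32,0],
  [0,-0.64,0],
], turn=[-0.02,-0.04], hand=[0.65,0.65])

```text
clock: 17.08
eef_pos: [0.4917, -0.0559, 0.1341]
tool_rot: [0.001, 1.0, 0.002, 0.002]
ft_force: [4.2, 6.8, 0.2]
grip_width: 0.0297
```

arm_command([
  [0,-0.32,0],
  [0,-0.64,0],
], turn=[-0.02,-0.04], hand=[0.65,0.65])

```text
clock: 17.25
eef_pos: [0.4918, -0.0614, 0.134]
tool_rot: [-0.019, 1.0, 0.003, 0.002]
ft_force: [5.3, 9.8, 0.1]
grip_width: 0.0298
```

The force is rising, so I'll take a smaller step to confirm.

arm_command([
  [0,-0.15,0],
  [0,-0.3,0],
], turn=[-0.01,-0.02], hand=[0.65,0.65])

```text
clock: 17.42
eef_pos: [0.4919, -0.0639, 0.134]
tool_rot: [-0.029, 1.0, 0.004, 0.002]
ft_force: [3.7, 10.6, 1.3]
grip_width: 0.0299
```

arm_command([
  [0,-0.15,0],
  [0,-0.3,0],
], turn=[-0.01,-0.02], hand=[0.65,0.65])

```text
clock: 17.58
eef_pos: [0.492, -0.0664, 0.134]
tool_rot: [-0.039, 0.999, 0.004, 0.002]
ft_force: [4.4, 10.7, 0.1]
grip_width: 0.0297
```

arm_command([
  [0,-0.15,0],
  [0,-0.3,0],
], turn=[-0.01,-0.02], hand=[0.65,0.65])

```text
clock: 17.75
eef_pos: [0.4922, -0.069, 0.134]
tool_rot: [-0.049, 0.999, 0.004, 0.002]
ft_force: [5.3, 13.3, 0.5]
grip_width: 0.0296
```

```bash
python3 -c "
from h import *
st();p,d=camera('wrist');st()
cv2.imwrite('pics/w4.png',p[:,:,::-1])"
```

```text
phi 0.327 R 0.1582 z 0.1340 yawerr 0.029 Ft -12.9 F [ 5.3 13.3  0.5] clk 17.8 q6 -0.24 w 0.0296
phi 0.329 R 0.1582 z 0.1340 yawerr 0.028 Ft -12.2 F [ 4.7 12.6 -0. ] clk 17.8 q6 -0.24 w 0.0300
```

arm_command([
  [0,-0.15,0],
  [0,-0.3,0],
  [0,-0.3,0],
], turn=[-0.01,-0.02,-0.02], hand=[0.65,0.65,0.65])

```text
clock: 18.05
eef_pos: [0.4924, -0.0718, 0.134]
tool_rot: [-0.059, 0.998, 0.005, 0.002]
ft_force: [4.6, 12.9, 1.6]
grip_width: 0.0295
```

```bash
python3 -c "
from h import *
st()"
```

```text
phi 0.345 R 0.1582 z 0.1340 yawerr 0.031 Ft -12.5 F [ 4.6 12.9  1.6] clk 18.1 q6 -0.27 w 0.0295
```

arm_command([
  [0,-0.15,0],
  [0,-0.3,0],
  [0,-0.3,0],
], turn=[-0.01,-0.02,-0.02], hand=[0.65,0.65,0.65])

```text
clock: 18.3
eef_pos: [0.4927, -0.0744, 0.1339]
tool_rot: [-0.069, 0.998, 0.005, 0.002]
ft_force: [5.3, 13.4, 0.6]
grip_width: 0.0303
```

```bash
python3 -c "
from h import *
st();p,d=camera('wrist');st()
a=cv2.imread('pics/w4.png');b=p[:,:,::-1]
cv2.imwrite('pics/w5.png',np.hstack([a[0:420,200:440],b[0:420,200:440]]))"
```

```text
phi 0.361 R 0.1582 z 0.1339 yawerr 0.035 Ft -12.8 F [ 5.3 13.4  0.6] clk 18.3 q6 -0.29 w 0.0303
phi 0.361 R 0.1582 z 0.1339 yawerr 0.035 Ft -13.6 F [ 5.3 14.2  0.9] clk 18.4 q6 -0.29 w 0.0303
```

View pics/w5.png

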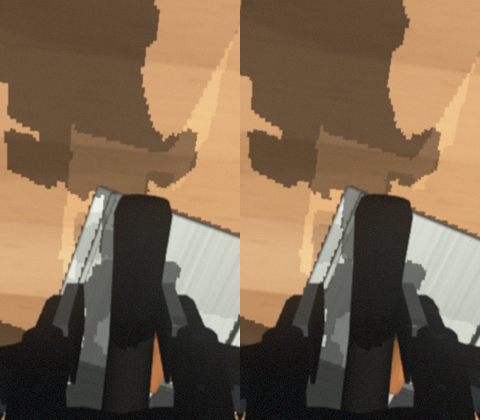

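The picture shows the handle pressed against the right-hand finger and following it. The force is high but the handle still creeps, so I'll push on gently to see whether it is truly solid.

arm_command([
  [0,-0.15,0],
  [0,-0.3,0],
  [0,-0.45,0],
  [0,-0.45,0],
], turn=[-0.01,-0.02,-0.03,-0.03], hand=[0.65,0.65,0.65,0.65])

```text
clock: 18.68
eef_pos: [0.4931, -0.0782, 0.1339]
tool_rot: [-0.084, 0.996, 0.006, 0.002]
ft_force: [4.3, 16.0, 2.1]
grip_width: 0.03
```

```bash
python3 -c "
from h import *
st()"
```

```text
phi 0.386 R 0.1582 z 0.1339 yawerr 0.041 Ft -15.3 F [ 4.3 16.   2.1] clk 18.7 q6 -0.33 w 0.0300
```

arm_command([
  [0,0.3,0],
  [0,0.6,0],
  [0,0.6,0],
], turn=[0.02,0.04,0.04], hand=[0.65,0.65,0.65])

```text
clock: 18.93
eef_pos: [0.4925, -0.0734, 0.134]
tool_rot: [-0.064, 0.998, 0.004, 0.003]
ft_force: [4.7, 12.6, 0.7]
grip_width: 0.0303
```

```bash
python3 -c "
from h import *
st();p,d=camera('wrist');cv2.imwrite('pics/w6.png',p[:,:,::-1])"
```

```text
phi 0.355 R 0.1582 z 0.1340 yawerr 0.030 Ft -12.1 F [ 4.7 12.6  0.7] clk 18.9 q6 -0.28 w 0.0303
```

The unloading is elastic (12 N at the same angle as on loading), so this is the end stop and I won't push further. Now I'll swing the handle back clockwise to the +y side, where it clicks freely.

arm_command([
  [-0.08,1.6,0],
  [-0.46,3.8,0],
  [-1.03,5.64,0],
  [-1.81,7.39,0],
  [-2.8,9.03,0],
], turn=[0.1,0.24,0.36,0.48,0.6], hand=[0.65,0.65,0.65,0.65,0.65])

```text
clock: 19.4
eef_pos: [0.506, 0.0155, 0.1332]
tool_rot: [0.238, 0.971, -0.001, -0.0]
ft_force: [0.5, -3.5, 0.8]
grip_width: 0.0299
```

arm_command([
  [-0.12,1.92,0],
  [-0.46,3.8,0],
  [-1.03,5.64,0],
  [-1.81,7.39,0],
  [-2.8,9.03,0],
], turn=[0.12,0.24,0.36,0.48,0.6], hand=[0.65,0.65,0.65,0.65,0.65])

```text
clock: 19.82
eef_pos: [0.5717, 0.0837, 0.1327]
tool_rot: [0.514, 0.858, -0.001, -0.001]
ft_force: [-1.8, -0.2, 0.5]
grip_width: 0.0295
```

arm_command([
  [-0.12,1.92,0],
  [-0.46,3.8,0],
  [-0.46,3.8,0],
  [-0.4,3.5,0],
], turn=[0.12,0.24,0.24,0.24], hand=[0.65,0.65,0.5,0.4])

```text
clock: 20.15
eef_pos: [0.6057, 0.0964, 0.1324]
tool_rot: [0.61, 0.792, -0.001, -0.0]
ft_force: [-0.3, -0.7, 0.4]
grip_width: 0.0507
```

arm_command([
  [0,0,-4],
  [0,0,-8],
  [0,0,-12],
  [0,0,-16],
  [0,0,-16],
], turn=[0,0,0,0,0], hand=[0.4,0.4,0.4,0.4,0.4])

```text
clock: 20.57
eef_pos: [0.6073, 0.0959, 0.3034]
tool_rot: [0.61, 0.792, 0.005, 0.005]
ft_force: [0.5, -0.0, 2.6]
grip_width: 0.0512
```

```bash
python3 -c "
from h import *
st()
yaw=90-np.degrees(.257)
print(cmd([(.505,-.03,.27,yaw)]))"
```

```text
phi -1.043 R 0.1597 z 0.3034 yawerr -0.013 Ft -0.4 F [ 0.5 -0.   2.6] clk 20.6 q6 1.47 w 0.0512
[-9.56, -13.1, 3.34] -1.056
(np.float64(0.607345298356247), np.float64(0.09585512512759908), np.float64(0.30338566985234816), np.float64(14.759077808916171))
```

arm_command([
  [-2,-3,0],
  [-4,-6,1],
  [-6,-9,2],
  [-8,-12,3],
  [-9.6,-13.1,3.3],
], turn=[-0.12,-0.24,-0.36,-0.48,-0.6], hand=[0.4,0.4,0.4,0.4,0.4])

```text
clock: 20.98
eef_pos: [0.4968, -0.0319, 0.2583]
tool_rot: [0.347, 0.938, -0.002, -0.003]
ft_force: [-0.2, 0.2, 0.3]
grip_width: 0.0515
```

arm_command([
  [0,0,0],
  [0,0,0],
  [0,0,0],
  [0,0,0],
  [0,0,0],
], turn=[-0.12,-0.24,-0.36,-0.456,-0.456], hand=[0.4,0.4,0.4,0.4,0.4])

```text
clock: 21.4
eef_pos: [0.5015, -0.0304, 0.26]
tool_rot: [0.128, 0.992, -0.0, -0.001]
ft_force: [0.3, -0.4, 0.5]
grip_width: 0.0517
```

Run:
```python
from h import *
p,d=camera("wrist");i=camera_info("wrist");cv2.imwrite("pics/w7.png",p[:,:,::-1])
for n,z in (("mould_grip",.05),("mould",.01),("foot_face",.067),("lever_knob",.168),("handle_grip",.134)):
    for r in spot_point("wrist",n)[:2]: print(n,round(r["conf"],2),np.round(r["location"]),uv2w("wrist",r["location"],z=z,info=i).round(4))
st();print(camera_info("wrist")["world_to_cam"]-i["world_to_cam"])
```

```text
mould_grip 0.9 [284. 593.] [0.6444 0.21   0.05  ]
mould_grip 0.85 [254. 329.] [ 0.5473 -0.0344  0.05  ]
mould 0.92 [334. 327.] [ 0.6541 -0.0632  0.01  ]
mould 0.78 [188. 543.] [0.5473 0.1934 0.01  ]
foot_face 0.65 [363. 331.] [ 0.6532 -0.0601  0.067 ]
lever_knob 0.22 [331. 327.] [ 0.5596 -0.0416  0.168 ]
handle_grip 0.96 [333. 502.] [0.6155 0.0845 0.134 ]
phi 0.069 R 0.1498 z 0.2602 yawerr -0.071 Ft -0.0 F [-0.4  0.1 -0.1] clk 21.7 q6 0.20 w 0.0515
[[-5.52863329e-04  1.46787006e-04  3.80334444e-04 -4.40661794e-04]
 [-9.03531603e-05  4.84515337e-04  7.35354885e-04 -1.09290860e-03]
 [ 8.45271371e-04  3.17773838e-04  2.11090383e-04 -5.68607953e-04]
 [ 0.00000000e+00  0.00000000e+00  0.00000000e+00  0.00000000e+00]]
```

View pics/w7.png

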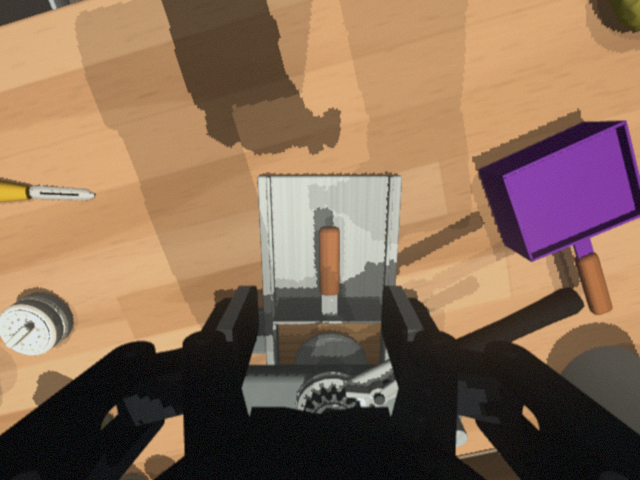

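The picture shows the tray aligned with the image, the mould grip at about (330,262) and the handle clear on the right. I'll go down over the grip.

Run:
```python
from h import *
print(cmd([(.5395,-.0324,.11,75.3),(.5395,-.0324,.047,75.3)]))
```

```text
[-3.61, 0.7, 15.02] -0.003
[-3.61, 0.7, 21.32] -0.003
(np.float64(0.5028373416415968), np.float64(-0.02994085719375881), np.float64(0.2602461188866085), np.float64(75.13424335207634))
```

arm_command([
  [-2,0.7,4],
  [-3.6,0.7,8],
  [-3.6,0.7,12],
  [-3.6,0.7,15],
  [-3.6,0.7,15],
], turn=[0,0,0,0,0], hand=[0.4,0.4,0.4,0.4,0.4])

```text
clock: 22.12
eef_pos: [0.5341, -0.032, 0.1029]
tool_rot: [0.129, 0.992, -0.001, -0.007]
ft_force: [-1.8, -0.2, -0.1]
grip_width: 0.0512
```

arm_command([
  [0,0,2],
  [0,0,4],
  [0,0,6],
  [0,0,6.3],
  [0,0,6.3],
], turn=[0,0,0,0,0], hand=[0.4,0.4,0.4,0.4,0.4])

```text
clock: 22.53
eef_pos: [0.5394, -0.0323, 0.0477]
tool_rot: [0.129, 0.992, -0.0, -0.001]
ft_force: [-0.6, -0.0, -0.6]
grip_width: 0.0515
```

Run:
```python
from h import *
st();p,d=camera("wrist");i=camera_info("wrist")
for r in spot_point("wrist","mould_grip")[:2]: print(round(r["conf"],2),np.round(r["location"]),uv2w("wrist",r["location"],z=.05,info=i).round(4))
print(get_obs()["eef_pos"])
```

```text
phi 0.029 R 0.1135 z 0.0477 yawerr -0.031 Ft 0.1 F [-0.6 -0.  -0.6] clk 22.5 q6 0.20 w 0.0515
0.74 [345. 322.] [ 0.5501 -0.0349  0.05  ]
[ 0.54106251 -0.03241775  0.04925886]
```

Centred on the grip, so I'll close gently.

arm_command([
  [0,0,0],
  [0,0,0],
  [0,0,0],
  [0,0,0],
  [0,0,0],
], turn=[0,0,0,0,0], hand=[0.6,0.7,0.8,0.9,0.9])

```text
clock: 23.05
eef_pos: [0.5406, -0.0321, 0.0486]
tool_rot: [0.129, 0.992, 0.0, 0.001]
ft_force: [-0.8, 1.2, 5.5]
grip_width: 0.0187
```

arm_command([
  [0.3,0,0],
  [0.8,0,0],
  [1.5,0,0],
], turn=[0,0,0], hand=[0.9,0.9,0.9])

```text
clock: 23.3
eef_pos: [0.5284, -0.0292, 0.0485]
tool_rot: [0.129, 0.992, -0.0, 0.003]
ft_force: [5.1, -0.3, 1.0]
grip_width: 0.0183
```

arm_command([
  [1,0,0],
  [2,0,0],
  [3,0,0],
  [4,0,0],
  [5,0,0],
], turn=[0,0,0,0,0], hand=[0.9,0.9,0.9,0.9,0.9])

```text
clock: 23.72
eef_pos: [0.4795, -0.0163, 0.0485]
tool_rot: [0.129, 0.992, -0.0, 0.003]
ft_force: [5.3, -0.7, 2.4]
grip_width: 0.0192
```

arm_command([
  [1,0,0],
  [2,0,0],
  [3.2,0,0],
  [4.5,0,0],
  [5.5,0,0],
], turn=[0,0,0,0,0], hand=[0.9,0.9,0.9,0.9,0.9])

```text
clock: 24.13
eef_pos: [0.4257, -0.002, 0.0483]
tool_rot: [0.129, 0.992, -0.0, 0.003]
ft_force: [4.9, -1.2, 2.3]
grip_width: 0.0187
```

arm_command([
  [0,0,0],
  [0,0,0],
  [0,0,0],
  [0,0,0],
  [0,0,0],
], turn=[0,0,0,0,0], hand=[0.9,0.7,0.5,0.4,0.4])

```text
clock: 24.55
eef_pos: [0.4229, -0.0017, 0.0467]
tool_rot: [0.129, 0.992, -0.0, -0.001]
ft_force: [-0.3, 0.4, 0.2]
grip_width: 0.0514
```

arm_command([
  [0,0,-2],
  [0,0,-5],
  [0,0,-9],
  [0,0,-13],
  [0,0,-16],
], turn=[0,0,0,0,0], hand=[0.4,0.4,0.4,0.4,0.4])

```text
clock: 24.97
eef_pos: [0.4239, -0.0017, 0.2099]
tool_rot: [0.129, 0.992, 0.0, 0.001]
ft_force: [1.5, -0.1, 0.0]
grip_width: 0.0512
```

Run:
```python
from h import *
o=get_obs();print(o["eef_pos"],o["ft_force"],o["clock"])
p,d=camera("side");cv2.imwrite("pics/s8.png",cv2.resize(p[130:340,180:420,::-1],None,fx=2.6,fy=2.6,interpolation=2))
ax=np.array([np.cos(-.257),np.sin(-.257)])
for c in("side","scene"):
    if c=="scene":camera(c)
    for n,z in(("mould",.01),("mould_grip",.05)):
        for r in spot_point(c,n)[:2]:
            q=uv2w(c,r["location"],z=z);print(c,n,round(r["conf"],2),q.round(3),"press x",((q[:2]-A)@ax).round(3))
```

```text
[ 0.42391879 -0.00169144  0.20988484] [ 1.47596903 -0.14707615  0.00807002] 24.9667
side mould_grip 0.81 [0.425 0.004 0.05 ] press x -0.234
side mould_grip 0.58 [0.714 0.043 0.05 ] press x 0.036
scene mould 0.79 [0.537 0.206 0.01 ] press x -0.177
scene mould 0.78 [ 0.532 -0.032  0.01 ] press x -0.121
scene mould_grip 0.74 [ 0.431 -0.009  0.05 ] press x -0.224
scene mould_grip 0.66 [0.651 0.229 0.05 ] press x -0.072
```

View pics/s8.png

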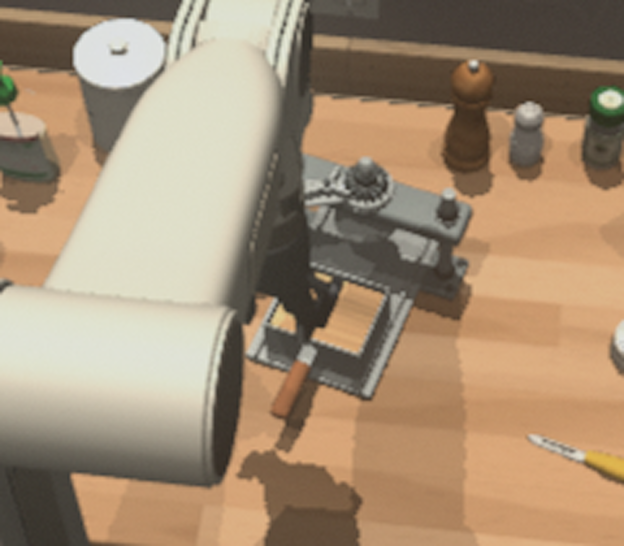

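The mould stands on the tray, clear of the foot. One last check: the spindle's rise compared with the first side picture.

Run:
```python
from h import *
p,d=camera("side");b=cv2.cvtColor(p,cv2.COLOR_RGB2GRAY);a=cv2.imread("pics/side0.png",0)
cv2.imwrite("pics/side8.png",b)
c0=w2uv("side",np.r_[A,.17]);c1=w2uv("side",np.r_[A,.18]);print("tip px",c0,"10mm shift",c1-c0)
x,y=320,193  # around spindle tip
u=lambda g:cv2.resize(g[y-12:y+14,x-14:x+16],None,fx=10,fy=10,interpolation=cv2.INTER_CUBIC)
cv2.imwrite("pics/cmp.png",np.hstack([u(a),u(b)]))
```

```text
tip px [319.75124867 193.89012289] 10mm shift [-0.05141189 -2.22100859]
```

View pics/cmp.png

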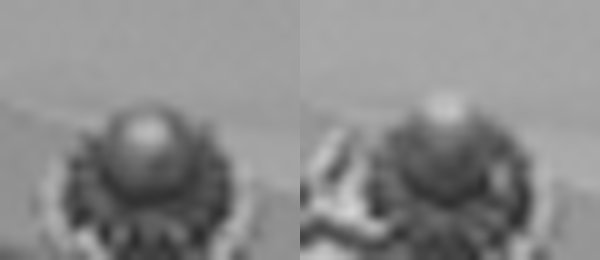

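The bright tip rose from row 127 to row 105, which is 2.2 px, or 10 mm. The foot is all the way up.

```bash
python3 -c "
from h import *
o=get_obs();print(o['ft_force'],o['clock']);print(job_done())"
```

```text
[-0.41172353 -0.17284013 -0.21281787] 25.3167
the job is handed in; nothing more can be done
None
```

The job is done and handed in at about 25 s of the 72 s allowed: the lever is on loosening, the foot is all the way up and the mould is out.

- **Lever:** I pushed the knob over to the loosening side with shut fingers. A close-up wrist picture showed it leaning the right way.
- **Winding up:** It took three loosening strokes, with the jaws loosely around the grip. I stopped at the end of travel and then swung the handle clear to the +y side.
- **Mould:** I pulled it straight out about 120 mm by its grip, with about 5 N, and let it go.

What the last checks showed:

- **Foot:** The end stop felt springy, not solid. The force rose from about 7 N to 15 N (limit about 30 N) while the handle still moved, and fell back the same way when I eased off. The spindle tip had risen 2.2 pixels in the side view, which matches the full 10 mm.
- **Mould position:** The scene camera puts the mould at x about -0.12 m (limits -0.16 to -0.085). In the side picture it stands on the tray, clear of the foot.
- **Robot:** It was clear of everything, with no force on the wrist.
- **Not rechecked:** I did not look at the lever again after the winding, and I did not measure the bystanders' positions at the end. The forces gave no sign of any unexpected contact.

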